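Pull the spring tester out to its set length and hold it

ROBOT

A 7-joint arm with a two-finger parallel gripper is mounted at the origin on the work surface. World frame = base frame: x ahead of the robot, y to its left, z up, the work surface at z = 0. Lengths are in m, angles in rad, forces in N, time in s.
With the tool pointing down it reaches from about 0.4 to 0.85 m from the base axis. Payload 10.4 kg.
Tool frame: the origin (TCP) lies at the very end of the fingers, on their centre line; the grasp point (between the pads) lies manip.hold_point_z behind it (manip.hold_point_z is the distance from the TCP to the grasp point, in m); z points along the fingers, y is the direction in which the jaws open and shut (so a half turn about z gives the same grasp; the last joint's range is limited). The gripper opens to 85 mm and grips with 20 to 120 N. Pads are 22 mm wide; open, the fingers measure 114 mm over their backs; the gripper's body (76 mm by 85 mm) begins 54 mm behind the grasp point. The pads swing forward as they close: fully open they stand 13 mm farther back than shut.
Start: joints at [1.323, 0.332, -0.065, 1.46, 0.022, 1.35, -0.088], TCP at [0.139, -0.609, 0.231] pointing down, gripper open.
Joint ranges: [-2.6, 2.6], [-0.5, 2.12], [-1.47, 1.34], [0.16, 2.42], [-1.27, 4.41], [0.06, 2.06], [-2.6, 2.6]. Speed limits (rad/s): [2.22, 2.22, 2.79, 2.79, 3.14, 3.14, 3.14].

INTERFACE

Orientations are given as a unit quaternion [x, y, z, w].
In Python, from workcell import manip gives the robot as it stands.
- The arm moves only by the tool jog_arm, never from a script. Its arguments are lists of equal length, an entry for each row: "translation": the shift along the world's x, y, z in mm, a list of three; "turn": the turn about the world's z in degrees. In form: {"translation": [[x, y, z], ...], "turn": [turn, ...]}. A call has 1 to 12 rows; each row is the pose to reach, as a shift and turn from the pose measured when the call began; what a row does not reach only later rows make up. A row lasts 1/12 s, in which the tool goes at most 41.7 mm and 7.16 degrees, less where a joint would pass 70% of its speed; a pose out of reach is approached as far as the arm can. A call with a gripper value outside its range is refused whole. "grip" is the finger opening in mm, from 0 to 85.4, set as the call begins (left out, the last holds). The fingers move at their own pace and stop on an object; "grip_force" is the grip in N (left out, the last holds). Time passes only in rows, so rows that repeat a pose let the fingers close. It gives the time, the measured TCP pose, the force and the opening at its end, in the units of the state.
- manip.get_obs(): the state, without advancing time (a new reading comes with each control period).
- manip.camera(name): name is "side" or "top" or "wrist"; returns a dict with "frame" (400x640x3 uint8, red, green, blue), "mtx" (3x3 intrinsics, pixels), "pose" (4x4, takes a point from camera to world coordinates). Camera axes: x right, y down, z forward; pixel columns grow to the right and rows downward; lengths in m; the calibration is good to about 2 mm. A picture is of the moment at which its call begins. There is no depth.
- manip.hand_in(): hands the job in, once; it reports no verdict.
Trained networks look in a picture, given as the dict that the camera call returned (one of the last four; its "shot" number tells which), for a name from the list of things; names that differ only in an ending like _2 or _b are one class to them, and where a whole thing is asked for, a point or a joint stands for the part that bears it (a point fixed in the world has none). Each returns a list of dicts, best first, with "confidence" (0 to 1); they miss things now and then, are a little off and sometimes report something else, mostly with a low value. They report only what shows in the picture. A call takes as long as a camera call.
- manip.outline_of(picture, label): "mask" (400x640 bool, what is visible of it) and "extent" ([left, top, right, bottom] in pixels, round what is visible of it).
- manip.pinpoint(picture, label): "at" ([column, row] in pixels: a listed point, or the origin of a listed thing).
The state is a dict: "clock": time; "joint_pos": joint angles; "joint_velocities": joint speeds; "tau": joint torques, N m; "position": TCP position; "ee_rot": TCP orientation; "ft_force": force on the tool from outside, world axes, zero at the start; "torque": the same for the moment, N m; "grip_width": opening from 0.0 (shut) to 1.0 (fully open).
Only numpy, scipy, OpenCV 4.12 (cv2) and the standard library are available. Lean on these libraries where they do the work, as an engineer would, in place of code of your own. Each camera call takes 0.05 s, during which the arm holds its last target. There are 200 camera calls.

TASK

On the spring test bench, first slide the cursor along its track until its pointer blade is level with the round pin (not the flat square block), leaving the spring-loaded pull bar home meanwhile. Then take hold of the pull bar, pull it out towards you until its own pointer is level with the cursor's pointer, without overstretching it past there, and keep it there: finish while still holding the bar at that length, with the cursor still level with the pin. Leave the wrench, the bearing and the oil can beside the bench alone.

Things in the scene. Friction and masses are not known exactly. Their poses are not given: they have to be found in the camera images.
- bench: Spring test bench: green plate 330 x 250 x 20 mm fixed on the table. Origin at table height, z up, x along both tracks: the pull goes to bench -x (roughly towards the robot). Plate: x -140 to +190, y -125 to +125 mm. Draw track at y -75, cursor track at y +30, pin and block row at y +88. A fixed spring tube (top 49 mm above the table) lies at y -75, x +85 to +185. Position and yaw vary.
- pull_bar (a point): Black cross bar to pull, handle of the spring-return draw slide: 20 mm along bench x, 52 along y, 30 high, axes as the bench's; the point is its centre, 80 mm above the table (underside at 65). It stands on a 16 mm square stalk over a carriage 43 mm high; fingertips over 50 mm above the table clear everything round it. Home, it is at bench x +40 mm.
- draw (a joint): How far the draw slide with the pull bar is pulled out, m: 0 home, up to 0.13, moving to bench -x; bar and draw_pointer are at bench x = 0.040 - value. A spring pulls it back: about 5 N at home plus 90 N/m (about 15 N at 0.11); let go, it returns home.
- draw_pointer (a point): Tip of the draw slide's thin steel pointer blade (4 mm wide along bench x, 31 mm above the table), which sticks out from under the pull bar to bench y = -19 mm; its middle plane is that of the pull bar.
- cursor (a joint): How far the cursor has been slid, m: 0 at the far end of its track, up to 0.165, growing to bench -x; cursor, grip and pointer are at bench x = 0.080 - value. Friction (about 2 N) keeps it where it is left. It starts between 0 and 0.045, always beyond both the pin and the block.
- cursor_grip (a point): Point at which to grip the cursor, on its black upright grip: 20 mm along bench x, 30 along bench y, from 37 up to 90 mm above the table; the point lies on the grip's axis 77 mm above the table, 13 mm below its top. Fingertips over 50 mm above the table clear everything round it.
- cursor_pointer (a point): Draw-slide-side end of the cursor's thin steel pointer blade (4 mm wide along bench x, 31 mm above the table). The blade passes across under the grip, from bench y -12 to +68 mm: one end points at the draw pointer, the other at the pin row. Its middle plane is that of the grip.
- round_pin: The mark to use: a round upright steel pin 18 mm in diameter, 26 mm high, fixed on the bench at bench y = +88 mm; origin at the centre of its underside, 22 mm above the table, axes those of the bench. Its bench x differs each time (between -75 and +10 mm).
- square_block: The other mark, not to be used: a flat square steel block 32 x 32 x 8 mm, fixed in the same row at least 30 mm from the pin along bench x, on either side of it; origin at the centre of its underside, 22 mm above the table.
- wrench: Bystander: loose steel wrench 170 mm long lying on the table along the bench's +y side; origin under its middle.
- bearing: Bystander: loose steel bearing ring, 52 mm across, 15 mm high, on the table at the bench's -y side; origin at the centre of its underside.
- oil_can: Bystander: loose grey can 56 mm across, 110 mm high, standing on the table at the bench's -y side; origin at the centre of its underside.

How it is judged:
On the way, in this order (a step that is already met when the one before it is completed fails the run):
1. the cursor's pointer is level with the round pin (within 6 mm along the track) and at rest, with the pull bar still home (less than 10 mm out) (x of round_pin in the frame of cursor_pointer between -0.006 and 0.006 m and velocity of joint cursor between -0.01 and 0.01 m/s and value of joint draw below 0.01 m), for 0.2 s.
2. the pull bar, held by the fingers, is out to where its pointer is level with the cursor's (within 6 mm), the cursor still level with the pin (x of round_pin in the frame of cursor_pointer between -0.006 and 0.006 m and x of draw_pointer in the frame of cursor_pointer between -0.006 and 0.006 m and contact force between the fingers and draw above 2 N), for 0.3 s.
At the end, for the whole second after the job is handed in: The program ends with the fingers holding the pull bar (contact force over 2 N) still, its pointer within 6 mm of level with the cursor's pointer, and the cursor's pointer within 6 mm of level with the middle of the round pin, both along the track (all of step 2 and value of joint draw above 0.02 m and velocity of joint draw between -0.01 and 0.01 m/s); the arm keeps its last pose, push and grip.
It fails at once if the pull bar is pulled more than 15 mm past the cursor's pointer (value of joint draw above 0.02 m and x of draw_pointer in the frame of cursor_pointer below -0.015 m).
It fails at once if the wrench, the bearing or the oil can is moved more than 30 mm or the can is tipped over (distance of any of wrench, bearing, oil_can from where it was at the start of the episode above 0.03 m or angle between oil_can's own z axis and vertical above 0.5 rad).
It also fails if it takes over 54 s, if anything falls off the work surface, if the arm or the gripper's body presses on something with over 40 N, if the wrist force passes 120 N, or if a joint passes its speed limit or range.

## Working session

There is one attempt and no reset: what is moved stays moved. The work goes in short steps, Python scripts to look and compute and a tool call to move; the robot and the scene stay as the last step left them, time stands still between calls to the robot, and variables do not carry over. Pictures are saved under pics/ and viewed, about 8 in all and at most 12, crops included, and the job is handed in when it is done.

Besides the shell and the picture viewer there is one more tool, called after ">>>" as name(argument=value, ...) on one line, values as JSON. jog_arm: Moves the arm, as the interface text tells. Its arguments: {"type":"object","properties":{"translation":{"type":"array"},"turn":{"type":"array"},"grip":{"type":"number"},"grip_force":{"type":"number"}},"required":["translation","turn"]}

```bash
mkdir -p pics; cat > h.py <<'E'
from workcell import manip
import numpy as np, cv2
def ray(c,px,z):
    d=np.linalg.inv(c["mtx"])@np.array([px[0],px[1],1.]); P=np.array(c["pose"]); d=P[:3,:3]@d; o=P[:3,3]
    return o+d*(z-o[2])/d[2]
Z=dict(pull_bar=.080,draw_pointer=.031,cursor_grip=.077,cursor_pointer=.031,round_pin=.022,square_block=.022,bench=0,wrench=0,bearing=0,oil_can=0)
def look(name,labels=Z,png=None):
    c=manip.camera(name); r={}
    for l in labels:
        d=manip.pinpoint(c,l)
        if d:
            r[l]=ray(c,d[0]["at"],Z[l]); print(name,l,np.round(d[0]["at"],1),round(d[0]["confidence"],2),np.round(r[l]*1000,1))
    if png: cv2.imwrite("pics/"+png,cv2.cvtColor(c["frame"],cv2.COLOR_RGB2BGR))
    return c,r
E
python3 - <<'E'
from h import *
look("top",png="top0.png"); look("side",png="side0.png")
o=manip.get_obs(); print(manip.hold_point_z,o["clock"],o["position"],o["ee_rot"],o["grip_width"])
E
```

```text
top pull_bar [352.7 190.5] 0.7 [597.7 -59.2  80. ]
top draw_pointer [369.8 187.3] 0.65 [ 608.  -103.7   31. ]
top cursor_grip [354.5 190.8] 0.61 [597.1 -63.5  77. ]
top cursor_pointer [367.7 186.6] 0.63 [609.7 -98.8  31. ]
top round_pin [345.5 243.2] 0.49 [477.3 -44.4  22. ]
top square_block [335.8 221.8] 0.43 [528.1 -22.5  22. ]
top bench [370.4 207.7] 0.64 [ 560.9 -107.8    0. ]
top wrench [288.7 237.8] 0.71 [491.5  90.9   0. ]
top bearing [438.9 191.2] 0.51 [ 598.  -274.2    0. ]
top oil_can [437.  125.6] 0.8 [ 758.3 -274.5    0. ]
side pull_bar [389.6 255.1] 0.72 [ 617.6 -162.8   80. ]
side draw_pointer [361.4 251.8] 0.67 [ 609.6 -102.7   31. ]
side cursor_grip [342.2 225.4] 0.82 [592.5 -60.7  77. ]
side cursor_pointer [357.4 251.9] 0.79 [603.2 -98.7  31. ]
side round_pin [283.9 261.6] 0.48 [479.5 -35.3  22. ]
side square_block [302.  249.8] 0.59 [522.8 -30.6  22. ]
side bench [338.  272.1] 0.92 [559.8 -98.7  -0. ]
side wrench [260.5 225.7] 0.64 [494.4  86.2   0. ]
side bearing [426.6 335.5] 0.56 [ 607.1 -284.5    0. ]
side oil_can [484.3 291.5] 0.59 [ 757.7 -282.4    0. ]
0.0187 1.1 [ 0.13935786 -0.6092885   0.23133242] [9.93688870e-01 1.12171417e-01 8.16238624e-06 4.69118644e-05] 1.0041930073304304
```

View pics/top0.png

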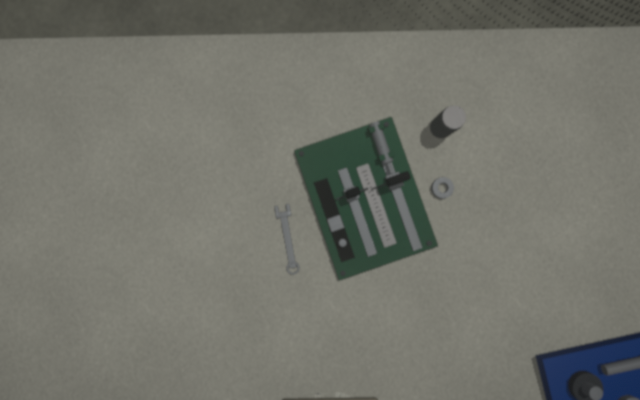

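View pics/side0.png

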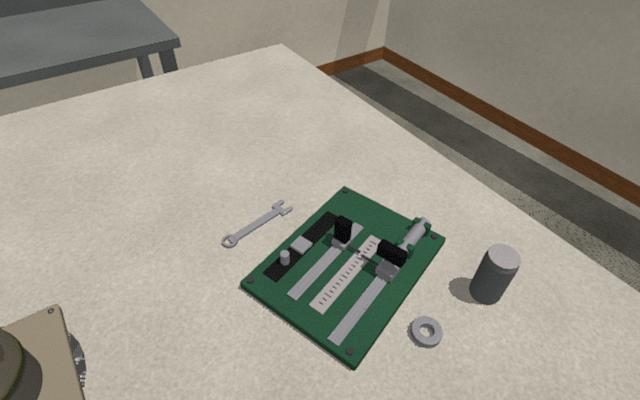

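The top view shows the bench yawed about 19.5°, with the pin near (343,243), the block at (336,222), the grip at (351,194) and the bar at (397,180). The side view agrees: pin (284,258), grip (342,230), bar (392,253). I'll move to above the bench.

>>> jog_arm(translation=[[25,31,1],[50,61,2],[75,92,3],[100,122,5],[126,153,6],[151,184,7],[176,214,8],[201,245,9],[226,276,10],[251,306,11],[276,337,12],[300,367,13]], turn=[6,12,18,24,30,36,42,48,54,60,66,72])

```text
clock: 2.1
position: [0.4403, -0.2405, 0.2447]
ee_rot: [0.736, 0.677, 0.0, 0.0]
ft_force: [0.8, -1.1, 0.3]
grip_width: 1.001
```

>>> jog_arm(translation=[[25,31,1],[50,61,2],[75,92,3],[100,122,5],[121,148,6],[121,148,6],[121,148,6]], turn=[6,12,18,24.5,24.5,24.5,24.5])

```text
clock: 2.68
position: [0.5621, -0.0902, 0.2506]
ee_rot: [0.574, 0.819, 0.001, 0.0]
ft_force: [0.0, -0.0, -0.3]
grip_width: 1.005
```

```bash
python3 - <<'E'
from h import *
L=["pull_bar","draw_pointer","cursor_grip","cursor_pointer","round_pin","square_block","bench"]
look("wrist",L,png="w1.png"); look("side",L)
o=manip.get_obs(); print(o["clock"],o["position"],o["ee_rot"],o["joint_pos"])
E
```

```text
wrist pull_bar [348.7 254.7] 0.65 [ 622.  -160.7   80. ]
wrist draw_pointer [346.4 189.4] 0.6 [ 604.1 -110.3   31. ]
wrist cursor_grip [358.4 154.7] 0.72 [593.4 -63.3  77. ]
wrist cursor_pointer [354.8 182.6] 0.98 [ 609.9 -100.    31. ]
wrist round_pin [260.6  82.6] 0.74 [482.3 -36.4  22. ]
wrist square_block [306.7  81.3] 0.58 [526.  -19.3  22. ]
wrist bench [315.7 160.3] 0.64 [564.  -97.7   0. ]
side pull_bar [389.3 256.5] 0.95 [ 615.1 -164.8   80. ]
side draw_pointer [360.2 254.3] 0.87 [ 604.  -106.1   31. ]
side cursor_grip [342.8 223.4] 0.88 [596.4 -57.3  77. ]
side cursor_pointer [361.2 250.3] 0.75 [611.6 -99.7  31. ]
side round_pin [283.5 262.8] 0.69 [477.5 -37.3  22. ]
side square_block [303.1 248.5] 0.67 [526.3 -29.1  22. ]
side bench [341.  272.6] 0.87 [ 563.8 -102.7   -0. ]
3.4833 [ 0.56134933 -0.09247317  0.25074005] [5.75859682e-01 8.17548420e-01 1.54848396e-04 4.29317899e-04] [ 0.6539318   0.26559146 -0.68053955  1.55678227  0.16932234  1.37829007
  0.30171561]
```

View pics/w1.png

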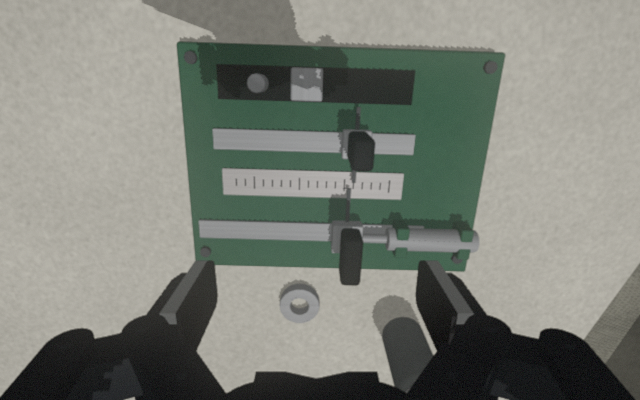

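The wrist view shows the plate corners clearly at (180,43), (503,51), (465,271) and (195,265). The round pin top is at (258,82), the block at (307,84) and the cursor blade end near (357,108). I'll fit the bench frame from the corners.

```bash
cat >> h.py <<'E'
def benchfit(c,corners=None):
    img=c["frame"].astype(int); 
    g=((img[...,1]>img[...,0]*1.25)&(img[...,1]>img[...,2]*1.1)).astype(np.uint8)
    g=cv2.morphologyEx(g,cv2.MORPH_CLOSE,np.ones((15,15)))
    n,lab,st,_=cv2.connectedComponentsWithStats(g); k=1+np.argmax(st[1:,4])
    cnt=max(cv2.findContours((lab==k).astype(np.uint8),cv2.RETR_EXTERNAL,cv2.CHAIN_APPROX_NONE)[0],key=len)[:,0]
    pts=np.array([ray(c,p,.020)[:2]*1000 for p in cnt],np.float32)
    return cv2.minAreaRect(pts)
def frame(o,yaw):
    e=np.array([np.cos(yaw),np.sin(yaw)]); n=np.array([-e[1],e[0]])
    return lambda p:np.array([(np.array(p)[:2]-o)@e,(np.array(p)[:2]-o)@n])
E
python3 - <<'E'
from h import *
c=manip.camera("wrist")
print(benchfit(c))
W=[ray(c,p,.020)[:2]*1000 for p in [(195,265),(465,271),(503,51),(180,43)]]
B=np.array([(-140,-125),(190,-125),(190,125),(-140,125)],float)
W=np.array(W); b=B-B.mean(0); w=W-W.mean(0)
yaw=np.arctan2((b[:,0]*w[:,1]-b[:,1]*w[:,0]).sum(),(b*w).sum()); R=np.array([[np.cos(yaw),-np.sin(yaw)],[np.sin(yaw),np.cos(yaw)]])
o=W.mean(0)-R@B.mean(0); print("yaw",np.degrees(yaw),"o",o,"res",W-(B@R.T+o))
f=frame(o,yaw)
for l,z in [("round_pin",.035),("square_block",.026),("cursor_grip",.077),("pull_bar",.08)]:
    p=manip.pinpoint(c,l); m=manip.outline_of(c,l)
    if p: print(l,"pt",f(ray(c,p[0]["at"],Z[l])*1000))
    if m:
        ys,xs=np.nonzero(m[0]["mask"]); print(l,"mask",m[0]["extent"],f(ray(c,(xs.mean(),ys.mean()),z)*1000))
for n,px,z in [("pin top",(258,82),.048),("blade far",(357,108),.031)]: print(n,f(ray(c,px,z)*1000))
cv2.imwrite("pics/w2.png",cv2.cvtColor(cv2.resize(c["frame"][40:290,180:500],None,fx=2.4,fy=2.4,interpolation=cv2.INTER_CUBIC),cv2.COLOR_RGB2BGR))
E
```

```text
((586.8240966796875, -93.8134765625), (327.6954345703125, 246.3712921142578), 18.075756072998047)
yaw 18.061027460954946 o [ 561.92387423 -105.26874772] res [[-0.07094651  0.63019136]
 [-1.90548048  0.70808607]
 [-3.70254264 -1.37016925]
 [ 5.67896964  0.03189182]]
round_pin pt [-56.43940064  87.80411211]
round_pin mask [248.2, 72.7, 270.4, 89.5] [-54.81094599  90.69691773]
square_block pt [-9.05745248 93.36089205]
square_block mask [288.4, 64.7, 323.4, 100.6] [-7.25461026 91.16382698]
cursor_grip pt [44.46552749 33.07240586]
cursor_grip mask [342.8, 104.4, 377.8, 179.7] [42.64127131 37.32758767]
pull_bar pt [ 41.91271197 -74.26856207]
pull_bar mask [334.3, 185.2, 391.0, 282.3] [ 41.73141229 -60.679329  ]
pin top [-54.04132565  88.9496575 ]
blade far [43.00022699 66.47449415]
```

View pics/w2.png

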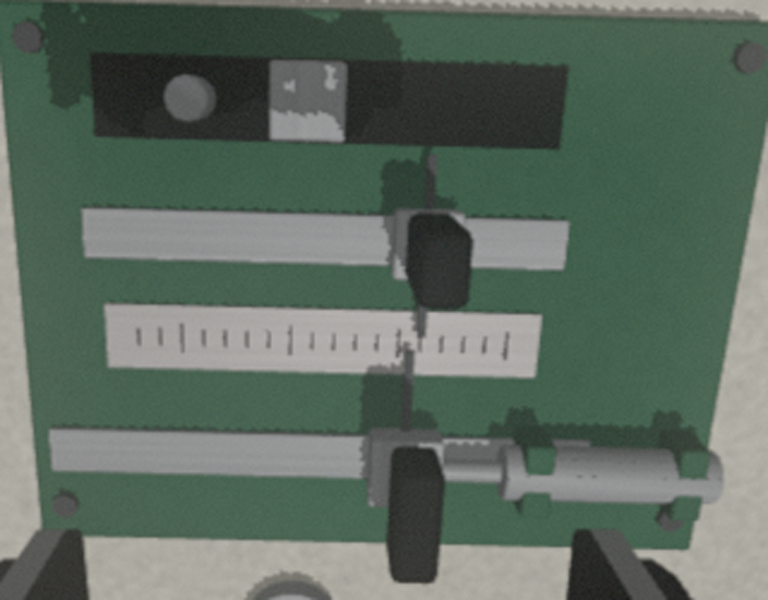

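>>> jog_arm(translation=[[17,15,0],[33,29,-20],[33,29,-55],[33,29,-90],[33,29,-125],[33,29,-160],[33,29,-180],[33,29,-190],[33,29,-190],[33,29,-190]], turn=[-0.8,-1.7,-1.7,-1.7,-1.7,-1.7,-1.7,-1.7,-1.7,-1.7])

```text
clock: 4.77
position: [0.5949, -0.0634, 0.0616]
ee_rot: [0.588, 0.809, 0.0, 0.001]
ft_force: [-0.1, 0.5, 0.3]
grip_width: 0.998
```

```bash
python3 - <<'E'
from h import *
L=["pull_bar","cursor_grip","cursor_pointer","round_pin"]
o=np.array([561.9,-105.3]); f=frame(o,np.radians(18.06))
for n in ("wrist","side","top"):
    c,r=look(n,L,"w3.png" if n=="wrist" else None)
    print({k:np.round(f(v*1000),1) for k,v in r.items()})
s=manip.get_obs(); print(s["clock"],s["position"],f(s["position"]*1000),s["ee_rot"])
E
```

```text
wrist cursor_grip [321.1 272.8] 0.91 [595.1 -59.4  77. ]
wrist round_pin [123.2 120.6] 0.96 [481.4 -37.1  22. ]
{'cursor_grip': array([45.8, 33.3]), 'round_pin': array([-55.4,  89.8])}
side pull_bar [389.9 253.5] 0.71 [ 620.3 -160.5   80. ]
side cursor_grip [340.5 223.6] 0.82 [592.5 -55.3  77. ]
side cursor_pointer [359.8 250.2] 0.68 [609.5 -98.1  31. ]
side round_pin [302.9 247.4] 0.73 [527.4 -26.6  22. ]
{'pull_bar': array([ 38.5, -70.6]), 'cursor_grip': array([44.6, 38. ]), 'cursor_pointer': array([47.5, -7.9]), 'round_pin': array([-8.4, 85.5])}
top round_pin [343.3 241.8] 0.52 [480.6 -39.3  22. ]
{'round_pin': array([-56.8,  87.9])}
5.5167 [ 0.59433779 -0.06344022  0.06072863] [43.8167263  29.74131502] [5.87915873e-01 8.08921968e-01 1.39385569e-04 3.94426078e-04]
```

View pics/w3.png

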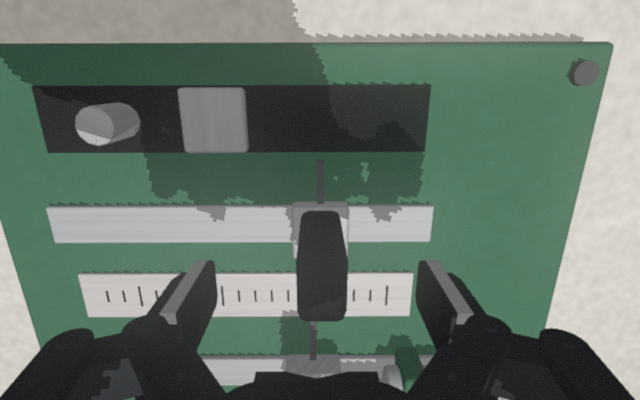

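The grip at (322,265) is centred between the fingers. I'll close on it.

>>> jog_arm(translation=[[0,0,0],[0,0,0],[0,0,0],[0,0,0],[0,0,0],[0,0,0],[0,0,0],[0,0,0]], turn=[0,0,0,0,0,0,0,0], grip=0, grip_force=50)

```text
clock: 6.18
position: [0.5946, -0.0633, 0.061]
ee_rot: [0.588, 0.809, 0.0, 0.001]
ft_force: [0.7, 0.3, 1.4]
grip_width: 0.227
```

>>> jog_arm(translation=[[-10,-3,0],[-24,-8,0],[-38,-12,0],[-52,-17,0],[-66,-21,0],[-78,-25,0],[-84,-27,0],[-88,-29,0],[-88,-29,0],[-88,-29,0],[-88,-29,0]], turn=[0,0,0,0,0,0,0,0,0,0,0])

```text
clock: 7.1
position: [0.5067, -0.0922, 0.0609]
ee_rot: [0.588, 0.809, 0.0, 0.0]
ft_force: [-1.4, -0.8, 2.4]
grip_width: 0.227
```

```bash
python3 - <<'E'
from h import *
L=["pull_bar","cursor_grip","cursor_pointer","round_pin"]
o=np.array([561.9,-105.3]); f=frame(o,np.radians(18.06))
for n in ("wrist","side"):
    c,r=look(n,L,n+"4.png")
    print({k:np.round(f(v*1000),1) for k,v in r.items()})
s=manip.get_obs(); print(s["clock"],s["position"],f(s["position"]*1000),s["ee_rot"],s["grip_width"])
E
```

```text
wrist cursor_grip [313.4 275. ] 0.77 [504.1 -89.9  77. ]
wrist round_pin [305.6 120.8] 0.64 [482.5 -37.1  22. ]
{'cursor_grip': array([-50.2,  32.6]), 'round_pin': array([-54.3,  89.5])}
side pull_bar [388.5 255.4] 0.76 [ 615.6 -162.2   80. ]
side cursor_grip [310.  258.5] 0.64 [500.8 -91.   77. ]
side cursor_pointer [328.4 284.2] 0.74 [ 516.1 -126.6   31. ]
side round_pin [284.5 259.9] 0.54 [482.5 -32.6  22. ]
{'pull_bar': array([ 33.4, -70.8]), 'cursor_grip': array([-53.6,  32.6]), 'cursor_pointer': array([-50.2,  -6.1]), 'round_pin': array([-52.9,  93.7])}
7.6 [ 0.50673396 -0.09222307  0.06094018] [-48.39412455  29.53484111] [5.87791455e-01 8.09012086e-01 4.52992131e-04 6.67410975e-04] 0.22600009962711448
```

View pics/wrist4.png

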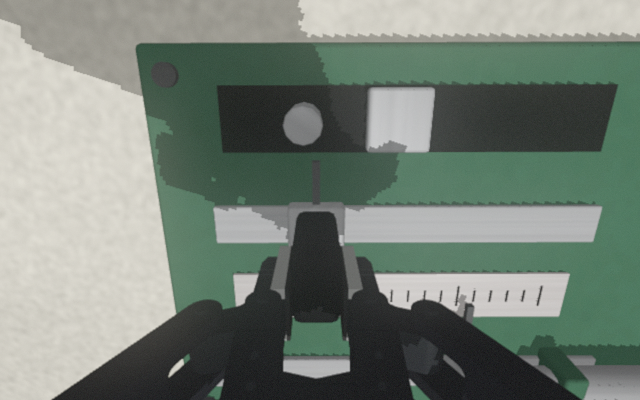

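The wrist view shows the blade at (317,162–200) and the pin top centred at (302,123), so the blade is slightly short of the pin.

```bash
python3 - <<'E'
from h import *
f=frame(np.array([561.9,-105.3]),np.radians(18.06))
c=manip.camera("wrist")
for px,z in [((317,163),.031),((317,198),.031),((302.5,122),.048),((303,123),.048)]: print(px,f(ray(c,px,z)*1000))
m=manip.outline_of(c,"round_pin")
if m:
    ys,xs=np.nonzero(m[0]["mask"]); print(m[0]["extent"],f(ray(c,(xs.mean(),ys.mean()),.046)*1000))
print([f(ray(c,p,.020)*1000) for p in [(137,44),(600,41)]])
E
```

```text
(317, 163) [-48.42991445  69.36702636]
(317, 198) [-48.44499333  50.62671493]
(302.5, 122) [-54.87043961  91.75914366]
(303, 123) [-54.65608083  91.32462874]
[279.5, 103.8, 324.4, 143.9] [-54.66874813  90.93334038]
[array([-135.77148691,  126.08343742]), array([ 89.09297826, 127.09784212])]
```

>>> jog_arm(translation=[[-3,-1,0],[-6,-2,0],[-6,-2,0],[-6,-2,0],[-6,-2,0],[-6,-2,0]], turn=[0,0,0,0,0,0])

```text
clock: 8.2
position: [0.5004, -0.0943, 0.0609]
ee_rot: [0.588, 0.809, 0.0, 0.0]
ft_force: [-1.4, 0.4, 2.7]
grip_width: 0.224
```

```bash
python3 - <<'E'
from h import *
f=frame(np.array([561.9,-105.3]),np.radians(18.06))
c=manip.camera("wrist")
m=manip.outline_of(c,"round_pin")
if m:
    ys,xs=np.nonzero(m[0]["mask"]); print(m[0]["extent"],f(ray(c,(xs.mean(),ys.mean()),.046)*1000))
g=c["frame"][165:200,290:345].astype(int).sum(2); x=290+np.argmin(g.mean(0)); print(x,f(ray(c,(x,182),.031)*1000))
s=manip.get_obs(); print(s["clock"],s["position"],f(s["position"]*1000))
cv2.imwrite("pics/w5.png",cv2.cvtColor(cv2.resize(c["frame"][60:320,200:440],None,fx=2,fy=2),cv2.COLOR_RGB2BGR))
E
```

```text
[300.1, 103.7, 337.8, 144.4] [-54.90423644  90.95702614]
307 [-60.30968752  59.34042382]
8.3 [ 0.50049988 -0.09426723  0.06092423] [-54.95478434  29.52403246]
```

View pics/w5.png

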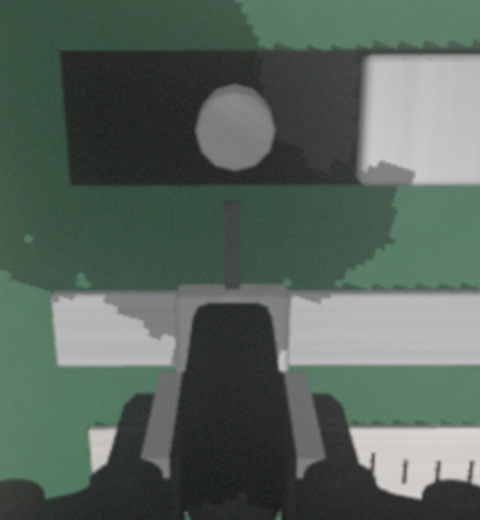

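The blade, at crop (232,245), and the pin centre, at crop (235,127), are level. I'll release, lift and go to the bar.

>>> jog_arm(translation=[[0,0,0],[0,0,0],[0,0,0],[0,0,0],[0,0,0],[0,0,0],[0,0,20],[0,0,50],[0,0,80],[0,0,90],[0,0,90]], turn=[0,0,0,0,0,0,0,0,0,0,0], grip=85)

```text
clock: 9.22
position: [0.5022, -0.0945, 0.1538]
ee_rot: [0.588, 0.809, 0.001, 0.003]
ft_force: [1.1, 0.7, -0.6]
grip_width: 0.992
```

>>> jog_arm(translation=[[26,-15,0],[52,-30,0],[78,-44,0],[104,-59,0],[120,-68,0],[123,-70,0],[123,-70,0],[123,-70,0]], turn=[0,0,0,0,0,0,0,0])

```text
clock: 9.88
position: [0.6244, -0.1638, 0.1525]
ee_rot: [0.588, 0.809, 0.001, 0.002]
ft_force: [0.4, -0.1, 0.4]
grip_width: 0.994
```

```bash
python3 - <<'E'
from h import *
L=["pull_bar","draw_pointer","cursor_grip","cursor_pointer","round_pin"]
f=frame(np.array([561.9,-105.3]),np.radians(18.06))
for n in ("wrist","side"):
    c,r=look(n,L,n+"6.png")
    print({k:np.round(f(v*1000),1) for k,v in r.items()})
s=manip.get_obs(); print(s["clock"],s["position"],f(s["position"]*1000),s["ee_rot"],s["grip_width"])
E
```

```text
wrist pull_bar [317.1 203.3] 0.84 [ 623.9 -161.    80. ]
wrist draw_pointer [399.9 316.2] 0.27 [ 734.6 -257.7   31. ]
wrist cursor_grip [146.1  28.8] 0.59 [499.  -91.6  77. ]
wrist cursor_pointer [188. 101.] 0.68 [ 514.9 -130.9   31. ]
{'pull_bar': array([ 41.7, -72.1]), 'draw_pointer': array([ 116.9, -198.5]), 'cursor_grip': array([-55.6,  32.5]), 'cursor_pointer': array([-52.6,  -9.8])}
side pull_bar [388.4 257.3] 0.81 [ 612.7 -165.2   80. ]
side draw_pointer [361.5 251.8] 0.69 [ 609.8 -102.8   31. ]
side cursor_grip [342.9 272.8] 0.74 [ 529.9 -145.9   77. ]
side cursor_pointer [328.  286.6] 0.57 [ 512.6 -130.3   31. ]
side round_pin [284.8 264.3] 0.54 [477.7 -41.6  22. ]
{'pull_bar': array([ 29.7, -72.7]), 'draw_pointer': array([ 46.3, -12.5]), 'cursor_grip': array([-43. , -28.6]), 'cursor_pointer': array([-54.6,  -8.5]), 'round_pin': array([-60.3,  86.7])}
10.4833 [ 0.62514445 -0.16449641  0.15380315] [ 41.7769026  -75.88653289] [0.58786738 0.80895146 0.00094469 0.00292973] 0.9938540047098379
```

View pics/wrist6.png

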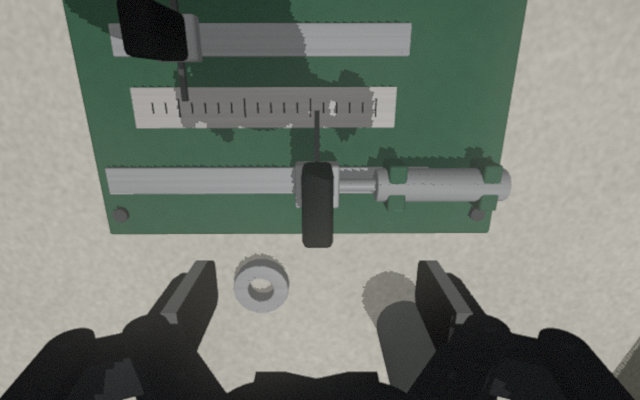

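The bar, at (317,205), is centred between the fingers, and the cursor blade at (184,85) has not moved. I'll descend and close.

>>> jog_arm(translation=[[-1,1,-25],[-1,1,-55],[-1,1,-80],[-1,1,-92],[-1,1,-92],[-1,1,-92]], turn=[0,0,0,0,0,0])

```text
clock: 10.98
position: [0.6244, -0.1634, 0.0623]
ee_rot: [0.588, 0.809, 0.001, 0.003]
ft_force: [-0.4, -0.6, 0.5]
grip_width: 0.995
```

>>> jog_arm(translation=[[0,0,0],[0,0,0],[0,0,0],[0,0,0],[0,0,0],[0,0,0],[0,0,0],[0,0,0]], turn=[0,0,0,0,0,0,0,0], grip=0, grip_force=90)

```text
clock: 11.65
position: [0.6254, -0.1633, 0.063]
ee_rot: [0.588, 0.809, 0.002, 0.004]
ft_force: [5.8, 0.9, 3.4]
grip_width: 0.223
```

>>> jog_arm(translation=[[-8,-3,0],[-20,-6,0],[-33,-11,0],[-46,-15,0],[-58,-19,0],[-69,-22,0],[-77,-25,0],[-82,-27,0],[-84,-27,0],[-84,-27,0],[-84,-27,0],[-84,-27,0]], turn=[0,0,0,0,0,0,0,0,0,0,0,0])

```text
clock: 12.65
position: [0.5429, -0.1903, 0.0631]
ee_rot: [0.588, 0.809, 0.003, 0.005]
ft_force: [12.7, -2.2, -8.0]
grip_width: 0.225
```

```bash
python3 - <<'E'
from h import *
L=["pull_bar","draw_pointer","cursor_grip","cursor_pointer"]
f=frame(np.array([561.9,-105.3]),np.radians(18.06))
for n in ("wrist","side"):
    c,r=look(n,L,n+"7.png")
    print({k:np.round(f(v*1000),1) for k,v in r.items()})
s=manip.get_obs(); print(s["clock"],s["position"],f(s["position"]*1000),s["ft_force"],s["grip_width"])
E
```

```text
wrist pull_bar [316.7 277.4] 0.58 [ 541.6 -188.1   80. ]
wrist draw_pointer [314.4 128.3] 0.62 [ 524.3 -136.6   31. ]
{'pull_bar': array([-44.9, -72.4]), 'draw_pointer': array([-45.5, -18.1])}
side pull_bar [364.3 289.3] 0.78 [ 537.8 -191.9   80. ]
side draw_pointer [332.5 283.1] 0.71 [ 523.4 -128.8   31. ]
side cursor_grip [310.7 259.3] 0.72 [500.9 -93.1  77. ]
side cursor_pointer [330.2 287.9] 0.69 [ 514.3 -134.6   31. ]
{'pull_bar': array([-49.7, -74.8]), 'draw_pointer': array([-43.9, -10.4]), 'cursor_grip': array([-54.2,  30.6]), 'cursor_pointer': array([-54.4, -13.1])}
13.15 [ 0.54300398 -0.19022517  0.06304482] [-44.29294687 -74.88310434] [13.49438388 -1.11412469 -8.41307505] 0.21713495325210602
```

View pics/wrist7.png

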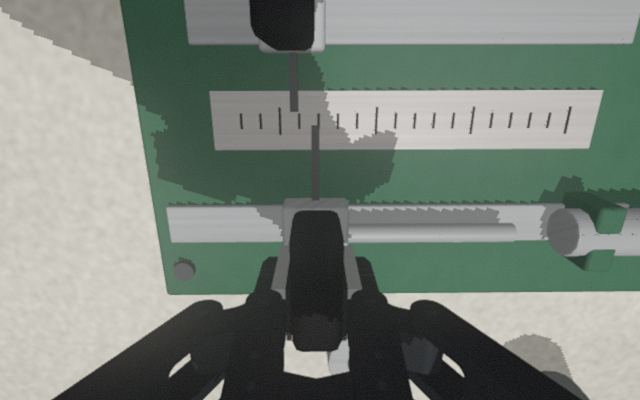

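The blades show at (293,55–110) for the cursor and (315,127–200) for the draw slide, about 11 mm apart. I'll pull further.

>>> jog_arm(translation=[[-3,-1,0],[-7,-2,0],[-10,-3,0],[-10,-3,0],[-10,-3,0],[-10,-3,0],[-10,-3,0]], turn=[0,0,0,0,0,0,0])

```text
clock: 13.73
position: [0.5346, -0.193, 0.0631]
ee_rot: [0.587, 0.809, 0.004, 0.006]
ft_force: [13.9, -0.3, -7.8]
grip_width: 0.215
```

```bash
python3 - <<'E'
from h import *
f=frame(np.array([561.9,-105.3]),np.radians(18.06))
c=manip.camera("wrist")
for px in [(293.5,60),(293.5,108),(315.5,130),(315.5,195)]: print("px in new view",px,f(ray(c,px,.031)*1000))
s=manip.get_obs(); print(s["clock"],s["position"],f(s["position"]*1000),s["ft_force"],s["grip_width"])
cv2.imwrite("pics/w8.png",cv2.cvtColor(cv2.resize(c["frame"][0:300,170:470],None,fx=2,fy=2),cv2.COLOR_RGB2BGR))
E
```

```text
px in new view (293.5, 60) [-63.85918851  13.53408983]
px in new view (293.5, 108) [-64.32165273  -8.28981391]
px in new view (315.5, 130) [-53.61555768 -18.95480168]
px in new view (315.5, 195) [-53.65244572 -53.05427037]
13.7833 [ 0.53458752 -0.19306069  0.06306487] [-53.17378835 -74.96971014] [14.35558401 -0.78927969 -7.91709738] 0.22149497340936253
```

View pics/w8.png

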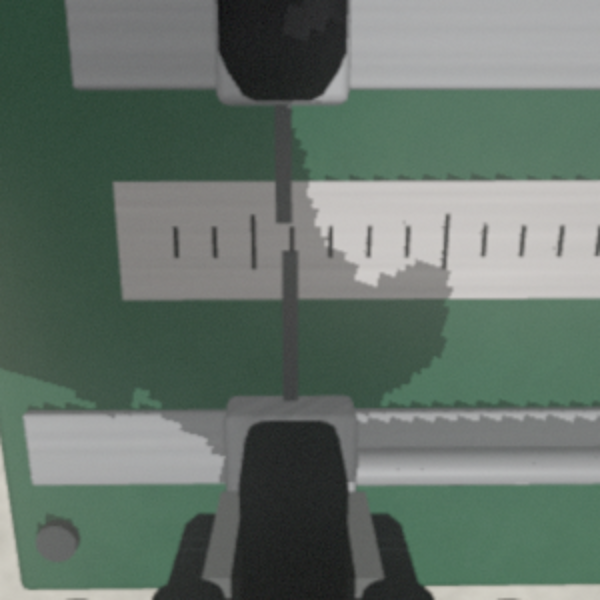

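The offset is now about 3 camera pixels, or 1.5 mm, well inside the 6 mm tolerance. I'll make a small final correction that allows for the spring sag.

>>> jog_arm(translation=[[-2,-1,0],[-3,-1,0],[-3,-1,0],[-3,-1,0],[-3,-1,0],[-3,-1,0],[-3,-1,0],[-3,-1,0]], turn=[0,0,0,0,0,0,0,0])

```text
clock: 14.45
position: [0.5331, -0.1936, 0.0631]
ee_rot: [0.587, 0.81, 0.005, 0.007]
ft_force: [15.0, 0.5, -7.3]
grip_width: 0.216
```

```bash
python3 - <<'E'
from h import *
f=frame(np.array([561.9,-105.3]),np.radians(18.06))
for i in range(2):
    c=manip.camera("wrist"); s=manip.get_obs(); print(s["clock"],f(s["position"]*1000),s["ft_force"],s["grip_width"],abs(s["joint_velocities"]).max())
cv2.imwrite("pics/w9.png",cv2.cvtColor(cv2.resize(c["frame"][0:300,170:470],None,fx=2,fy=2),cv2.COLOR_RGB2BGR))
c,r=look("side"); print({k:np.round(f(v*1000),1) for k,v in r.items()})
E
```

```text
14.5 [-54.72086372 -74.97771952] [13.28610566  0.83484521 -6.99610283] 0.2179100353368566 0.0017470122102553698
14.55 [-54.72811617 -74.96083966] [13.83057118  0.13419159 -6.34549002] 0.22072497675501623 0.0016936641354264876
side pull_bar [359.  293.3] 0.98 [ 526.2 -192.9   80. ]
side draw_pointer [331.3 287.6] 0.69 [ 516.2 -135.1   31. ]
side cursor_grip [305.4 259.6] 0.56 [493.  -88.6  77. ]
side cursor_pointer [327.7 284.2] 0.69 [ 515. -126.   31.]
side round_pin [282.1 263.1] 0.5 [475.  -36.4  22. ]
side square_block [301.7 247.7] 0.7 [525.1 -26.   22. ]
side bench [341.2 270.5] 0.7 [567.  -99.1   0. ]
side wrench [257.9 227. ] 0.61 [488.1  86.    0. ]
side bearing [423.  334.9] 0.75 [ 602.9 -280.3    0. ]
side oil_can [483.8 293.4] 0.67 [ 753.6 -284.6    0. ]
{'pull_bar': array([-61.1, -72.2]), 'draw_pointer': array([-52.7, -14.2]), 'cursor_grip': array([-60.3,  37.3]), 'cursor_pointer': array([-51. ,  -5.1]), 'round_pin': array([-61.3,  92.4]), 'square_block': array([-10.4,  86.8]), 'bench': array([6.8, 4.3]), 'wrench': array([-10.9, 204.7]), 'bearing': array([ -15.3, -179.1]), 'oil_can': array([ 126.7, -229.9])}
```

View pics/w9.png

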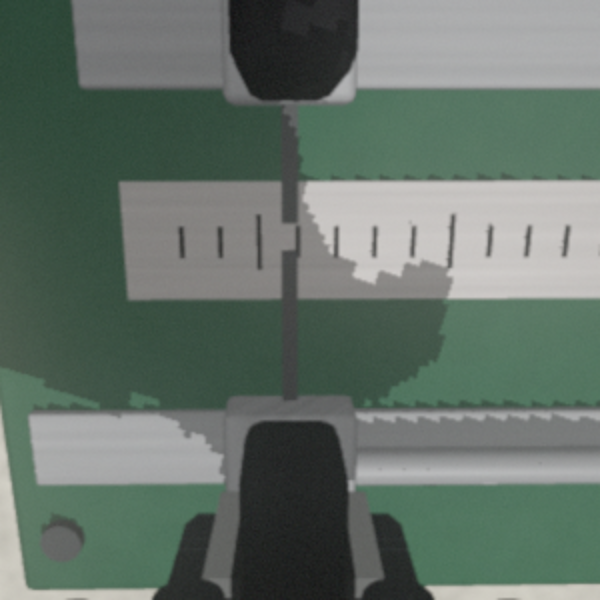

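The two blades line up in the crop, both at column about 290, and the bar is held still. The bystanders have not moved, so I'm handing in.

```bash
python3 -c "
from workcell import manip
print(manip.hand_in())"
```

```text
the job is handed in; nothing more can be done
None
```

I slid the cursor level with the round pin, then pulled the bar out until its pointer met the cursor's. I handed in at about 15 s with the bar still gripped; the hand-in reports no verdict.

- **Cursor on pin:** in the close wrist view before release, the blade and the pin centre both measured about -55 mm along the bench, well inside the 6 mm tolerance. The later views still put the cursor there. I did not re-measure it against the pin from close up at the end.
- **Bar on cursor:** in the last wrist picture the two blades are in line to within about 1 mm. The bar was held still, with about 14 N of spring pull on the wrist.
- **Bystanders:** the wrench, bearing and oil can were still where they were at the start, within the detector's error of a few mm.
- **Disagreements:**
  - The side-camera detections scattered by 5–10 mm (once about 50 mm, when one mistook the block for the pin).
  - An automatic search for the blade gave -60 mm, because it picked up a neighbouring edge.
  - In both cases I relied on the close wrist views.

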